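Pop the fuse hatch of a welding supply box

TASK

The fuses in the supply box with the yellow hatch are to be checked: with a fingertip, press the black pad of the yellow hatch straight down once, gently but all the way in, and let go so that the hatch pops up by itself. Keep your hand off it and watch it stand wide open, untouched, for two seconds before you finish. Do not push the hatch back down or press the red tell-tale, leave the blue hatch shut, and pick up or disturb nothing else on the table.

Things in the scene. Friction and masses are not known exactly. Their poses are not given: they have to be found in the camera images.
- fuse_box: black supply box with red front and YELLOW hatch; 190 mm long (x), 140 wide (y), 116 high, fixed. Origin: centre of its underside; x to its back, y to its left, z up. On top the yellow hatch, 115 mm long, 84 wide, hinged along y at x = +45 mm, z = 116 mm; its free front edge lies at x = -70 mm. Three fuses lie inside.
- fuse_press (a point): middle of the upper face of the black rubber press pad (26 x 56 mm, raised 4 mm) by the front edge of the yellow hatch: at x = -47 mm, y = 0, z = 122 mm in its box while shut; moves with the hatch, 92 mm from the hinge axis. Axes as the box's while shut.
- fuse_hatch (a joint): angle of the yellow hatch, rad: 0 latched shut, positive open, negative pushed in. Push-push latch: the pad yields to 2 to 4 N; about 4 mm down (-0.04 rad) the latch is freed, 6 mm down (-0.063) is a firm stop. When then let go, the hatch swings up by itself in about 1 s to a stop at 1.08 and stays there, its free edge 100 mm above the box. A shorter press leaves it latched.
- fuse_telltale (a joint): travel, m, of the red tell-tale tab (12 x 10 mm, 8 mm above the box's top) behind the hinge of the yellow hatch, left of its middle: 0 standing. The tail of the opening hatch pushes it down about 10 mm and it stays down: it shows that the hatch has been open. Not to be pushed by hand.
- spare_box: like the fuse box but with a BLUE hatch, not to be opened; 190 mm long (x), 140 wide (y), 116 high, fixed. Origin: centre of its underside; x to its back, y to its left, z up. On top the blue hatch, 115 mm long, 84 wide, hinged along y at x = +45 mm, z = 116 mm; its free front edge lies at x = -70 mm. Three fuses lie inside.
- spare_press (a point): middle of the upper face of the black rubber press pad (26 x 56 mm, raised 4 mm) by the front edge of the blue hatch: at x = -47 mm, y = 0, z = 122 mm in its box while shut; moves with the hatch, 92 mm from the hinge axis. Axes as the box's while shut.
- spare_hatch (a joint): angle of the blue hatch in rad, 0 shut; same latch as the yellow one; must stay shut
- magnet: red three-sided welding magnet, 60 x 60 x 16 mm, lying loose in front of the fuse box; origin at the middle of its underside
- gas_cup: small terracotta-coloured gas cup, 32 mm across, 42 mm high, standing loose in front of the spare box; origin under its centre
- chipping_hammer: hammer lying loose on the left of the table; origin under its middle
- wire_brush: brush lying loose on the right of the table; origin under its middle
- spray_can: can with a green label, 60 mm across, 170 mm high, standing on the left; origin under its centre
- tip_jar: jar with a red lid, 64 mm across, 85 mm high, standing at the back; origin under its centre
- nut_block: steel block 50 x 50 x 30 mm with a brass stud 12 mm high, standing at the back right; origin under its centre

How it is judged:
By the outcome, as a careful person would: the job done as asked, in the order asked, and still so for the second after the job is handed in, with the robot touching nothing.
It also fails if it takes over 32 s, if anything falls off the work surface, if the arm or the gripper's body presses on something with over 40 N, if the wrist force passes 120 N, or if a joint passes its speed limit or range.

ROBOT

A 6-joint arm with a two-finger parallel gripper is mounted at the origin on the work surface. World frame = base frame: x ahead of the robot, y to its left, z up, the work surface at z = 0. Lengths are in mm, angles in degrees, forces in N, time in s.
With the tool pointing down it reaches from about 275 to 850 mm from the base axis. Payload 19 kg.
Tool frame: the origin (TCP) lies at the very end of the fingers, on their centre line; the grasp point (between the pads) lies ctrl.tcp_to_grasp behind it (ctrl.tcp_to_grasp is the distance from the TCP to the grasp point, in mm); z points along the fingers, y is the line along which they close (so a half turn about z gives the same grasp; the last joint's range is limited). The gripper opens to 85 mm and grips with 20 to 120 N. Pads are 22 mm wide; open, the fingers measure 114 mm over their backs; the gripper's body (76 mm by 85 mm) begins 54 mm behind the grasp point. The pads swing forward as they close: fully open they stand 13 mm farther back than shut.
Start: joints at [64.916, 8.623, 82.357, -0, 89.026, -7.678], TCP at [172.014, 548.636, 231.267] pointing down, gripper open.
Joint ranges: [-160.23, 160.23], [-39.13, 120.54], [6.94, 153.29], [-79.49, 259.48], [9.18, 160.14], [-161.06, 161.06]. Speed limits (degrees/s): [108.29, 108.29, 127.2, 172.46, 172.46, 172.46].

INTERFACE

Orientations are given as a 3x3 rotation matrix whose columns are the frame's x, y, z axes.
In Python, from cell import monitor, viewer, finish_job, models, ctrl gives the robot as it stands.
- The arm moves only by the tool step_arm, never from a script. Its argument "rows" is text: rows parted by semicolons, each of 5 numbers parted by spaces: the shift along the tool's x, y, z in mm, then the turn about the tool's z in degrees, then the closure, from 0 (fully open) to 1 (shut). In form: tx ty tz yaw gripper; .... A call has 1 to 12 rows; each row shifts and turns the commanded pose from where the row before left it, along the tool's axes as they then stand; what a row does not reach is not made up. A row lasts 1/12 s, in which the tool goes at most 41.7 mm and 7.16 degrees, less where a joint would pass 70% of its speed; a pose out of reach is approached as far as the arm can. A call is refused whole if a number of a shift passes 41.7 or a number of a turn 7.16, either way. A call with a gripper value outside its range is refused whole. The fingers move at their own pace and stop on an object; the grip force is fixed at half the most. Time passes only in rows, so rows that do not move let the fingers close. It gives the time, the measured TCP pose, the force, the opening and the grip force at its end, in the units of the state.
- monitor.get_state(): the state, without advancing time (a new reading comes with each control period).
- viewer.get_image(name): name is "side" or "top"; returns a dict with "frame" (480x640x3 uint8, red, green, blue), "K" (3x3 intrinsics, pixels), "world_to_cam" (4x4, takes a point from world to camera coordinates). Camera axes: x right, y up, looking along -z (the intrinsics and any distortion apply to the point x, -y, -z); pixel columns grow to the right and rows downward; lengths in mm; the calibration is good to about 2 mm. A picture is of the moment at which its call begins. There is no depth.
- finish_job(): hands the job in; it is judged then, once.
Trained networks look in the newest picture that a camera, given by its name, has taken for a name from the list of things; names that differ only in an ending like _2 or _b are one class to them, and where a whole thing is asked for, a point or a joint stands for the part that bears it (a point fixed in the world has none). Each returns a list of dicts, best first, with "conf" (0 to 1); they miss things now and then, are a little off and sometimes report something else, mostly with a low value. They report only what shows in the picture. A call takes as long as a camera call.
- models.masks_of(thing, camera): "mask" (480x640 bool, what is visible of it) and "extent" ([left, top, right, bottom] in pixels, round what is visible of it).
The state is a dict: "time_s": time; "joint_positions": joint angles; "qvel": joint speeds; "joint_torque": joint torques, N m; "ee_pos": TCP position; "tcp_rot": TCP orientation; "force": force on the tool from outside, world axes, zero at the start; "wrist_torque": the same for the moment, N m; "opening": opening from 0.0 (shut) to 1.0 (fully open); "grip_force": force on a finger pad.
Only numpy, scipy, OpenCV 4.12 (cv2) and the standard library are available. Lean on these libraries where they do the work, as an engineer would, in place of code of your own. Each camera call takes 0.05 s, during which the arm holds its last target. There are 200 camera calls.

## Working session

There is one attempt and no reset: what is moved stays moved. The work goes in short steps, Python scripts to look and compute and a tool call to move; the robot and the scene stay as the last step left them, time stands still between calls to the robot, and variables do not carry over. Pictures are saved under pics/ and viewed, at most 10 in all, crops included, and the job is handed in when it is done.

Besides the shell and the picture viewer there is one more tool, called after "Emit:" in YAML: its name, and indented under it one key for each argument. step_arm: Moves the arm, as the interface text tells. Its arguments: {"type":"object","properties":{"rows":{"type":"string"}},"required":["rows"]}

```bash
mkdir -p pics
cat > h.py <<'E'
import numpy as np, cv2
from cell import monitor, viewer, finish_job, models, ctrl
def proj(im,P):
    P=np.atleast_2d(P); c=(im["world_to_cam"]@np.c_[P,np.ones(len(P))].T)[:3].T
    c=c*[1,-1,-1]; p=(im["K"]@c.T).T; return p[:,:2]/p[:,2:]
def ray(im,uv):
    R=im["world_to_cam"][:3,:3]; t=im["world_to_cam"][:3,3]
    d=np.linalg.inv(im["K"])@[uv[0],uv[1],1]; d=d*[1,-1,-1]
    return -R.T@t, R.T@d
def onplane(im,uv,z):
    o,d=ray(im,uv); return o+d*(z-o[2])/d[2]
E
python3 - <<'E'
from h import *
s=monitor.get_state(); print(s["time_s"],s["ee_pos"],s["tcp_rot"],s["opening"],ctrl.tcp_to_grasp)
for n in ("top","side"):
    im=viewer.get_image(n); cv2.imwrite(f"pics/{n}0.png",im["frame"][:,:,::-1]); print(n,np.round(im["K"],1).tolist(),[k for k in im])
    for t in ("fuse_press","fuse_box","spare_box","spare_press"):
        for r in models.masks_of(t,n)[:3]:
            ys,xs=np.nonzero(r["mask"]); c=(xs.mean(),ys.mean())
            print(n,t,round(r["conf"],2),r["extent"],np.round(c,1),np.round(onplane(im,c,122),0))
E
```

```text
0.0 [171.92977435 548.43006797 230.68536069] [[-9.54204399e-01  2.99154989e-01 -5.06599444e-04]
 [ 2.99155378e-01  9.54203776e-01 -1.10141109e-03]
 [ 1.53906479e-04 -1.20252326e-03 -9.99999265e-01]] 1.0010274779154633 18.700000000000003
top [[553.6, 0.0, 310.2], [0.0, 553.6, 240.5], [0.0, 0.0, 1.0]] ['frame', 'K', 'world_to_cam']
top fuse_press 0.76 [226.4, 223.9, 274.6, 281.6] [247.9 253.7] [554. 134. 122.]
top fuse_box 0.86 [208.0, 206.5, 289.6, 297.7] [248.  252.5] [557. 134. 122.]
top spare_box 0.6 [352.7, 221.1, 440.2, 315.5] [397.3 267.6] [ 520. -217.  122.]
top spare_box 0.41 [77.7, 254.3, 127.4, 359.5] [107.6 313.2] [417. 458. 122.]
top spare_press 0.54 [115.6, 177.1, 159.4, 215.9] [139.3 199.1] [687. 394. 122.]
side [[524.8, 0.0, 315.6], [0.0, 524.8, 243.0], [0.0, 0.0, 1.0]] ['frame', 'K', 'world_to_cam']
side fuse_box 0.9 [255.1, 184.6, 347.0, 267.3] [300.3 223.8] [558.  62. 122.]
side fuse_box 0.68 [263.1, 300.7, 338.4, 343.8] [299.8 320.9] [ 520. -229.  122.]
side spare_box 0.95 [249.0, 288.4, 357.3, 390.9] [302.9 338.1] [ 520. -272.  122.]
side spare_press 0.92 [262.6, 298.6, 339.7, 341.5] [300.  320.8] [ 520. -229.  122.]
```

View pics/top0.png

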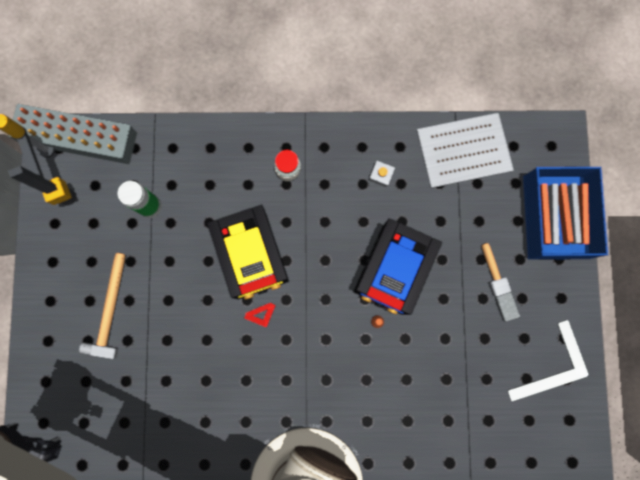

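View pics/side0.png

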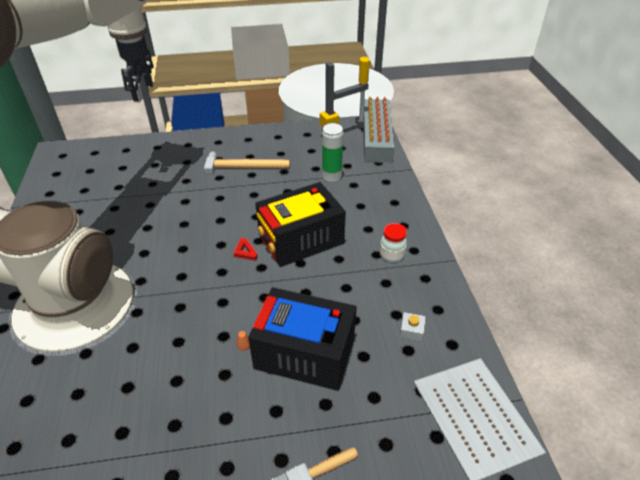

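The top view shows the yellow box at about (248,252), with its pad at about (252,269) and its front pointing down the image. The blue box is at (397,267). In the side view the yellow pad is at about (283,211). I'll measure the pad and hatch axis next.

Run:
```python
from h import *
from scipy.optimize import least_squares
obs=[]
for n,roi in (("top",(205,205,292,300)),("side",(252,182,350,268))):
    im=viewer.get_image(n); f=im["frame"].astype(int); x0,y0,x1,y1=roi
    Y=((f[...,0]>150)&(f[...,1]>130)&(f[...,2]<90)).astype(np.uint8); M=np.zeros_like(Y); M[y0:y1,x0:x1]=Y[y0:y1,x0:x1]
    nc,l,st,_=cv2.connectedComponentsWithStats(M); M=(l==1+st[1:,4].argmax()).astype(np.uint8)
    cs,hi=cv2.findContours(M,cv2.RETR_CCOMP,cv2.CHAIN_APPROX_NONE)
    holes=[(cv2.contourArea(c),c) for c,h in zip(cs,hi[0]) if h[3]>=0]
    a,c=max(holes,key=lambda t:t[0]); m=cv2.moments(c); u=(m["m10"]/m["m00"],m["m01"]/m["m00"])
    R=im["frame"]; red=((f[...,0]>150)&(f[...,1]<60)&(f[...,2]<60))
    print(n,"pad px",np.round(u,1),"area",a,"minrect",cv2.minAreaRect(c),"plane",np.round(onplane(im,u,122),1))
    obs.append((im,u,c))
    cv2.imwrite(f"pics/{n}1.png",cv2.resize(R[y0:y1,x0:x1,::-1],None,fx=6,fy=6,interpolation=cv2.INTER_NEAREST))
    if n=="top":
        box=cv2.boxPoints(cv2.minAreaRect(c)); print("pad corners",np.round([onplane(im,b,122) for b in box],0).tolist())
        e=cv2.boxPoints(cv2.minAreaRect(max(cs,key=cv2.contourArea))); print("hatch corners",np.round([onplane(im,b,118) for b in e],0).tolist())
(o1,d1),(o2,d2)=[ray(i,u) for i,u,_ in obs]
A=np.c_[d1,-d2]; t=np.linalg.lstsq(A,o2-o1,rcond=None)[0]; print("triang",o1+t[0]*d1,o2+t[1]*d2)
# pose fit of pad: pad rectangle mask outlines (x,y,yaw), z=122
def res(p):
    c,s=np.cos(p[2]),np.sin(p[2]); q=np.array([[-13,-28],[13,-28],[13,28],[-13,28]])
    P=np.c_[q@np.array([[c,s],[-s,c]])+p[:2],np.full(4,122.)]; out=[]
    for im,u,cc in obs:
        w=proj(im,P).astype(np.float32)
        out+=[cv2.pointPolygonTest(w.reshape(-1,1,2),(float(a),float(b)),True) for a,b in cc[:,0]]
    return np.array(out)
for im,u,_ in obs[:1]: p0=onplane(im,u,122)
r=least_squares(res,[p0[0],p0[1],.35],diff_step=1e-3,loss="soft_l1"); print("fit",r.x[:2],np.degrees(r.x[2]),np.abs(r.fun).mean())
```

```text
top pad px [252.2 268.8] area 241.0 minrect ((252.20001220703125, 268.60003662109375), (11.384199142456055, 24.033309936523438), 71.56504821777344) plane [518.9 123.8 122. ]
pad corners [[523.0, 155.0, 122.0], [541.0, 101.0, 122.0], [515.0, 93.0, 122.0], [498.0, 146.0, 122.0]]
hatch corners [[614.0, 202.0, 118.0], [642.0, 119.0, 118.0], [509.0, 74.0, 118.0], [482.0, 157.0, 118.0]]
side pad px [282.8 210.5] area 148.0 minrect ((282.7799987792969, 210.54000854492188), (18.600000381469727, 9.800000190734863), 53.13010025024414) plane [521.9 118.2 122. ]
triang [519.31305172 124.3854614  116.45888915] [522.27505042 124.40892852 116.70757245]
fit [519.7420473  122.33121835] 18.76638500607335 0.5167138502116804
```

View pics/top1.png

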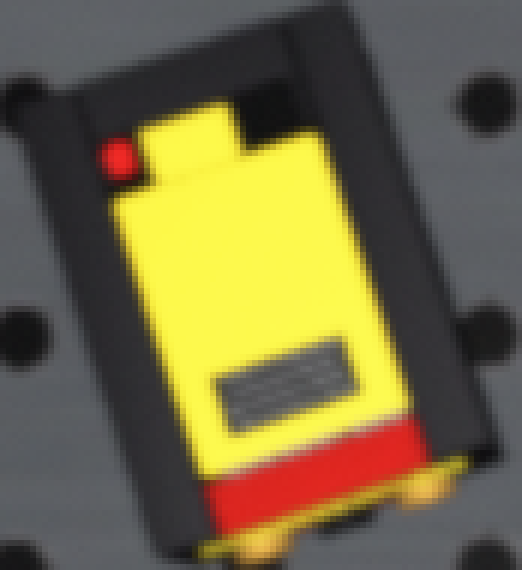

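Emit:
step_arm:
  rows: "-20 -13 0 0 1; -33 -21.5 0 0 1; -33 -21.5 0 0 1; -33 -21.5 0 0 1; -33 -21.5 0 0 1; -33 -21.5 0 0 1; -33 -21.5 0 0 1; -33 -21.5 0 0 1; -33 -21.5 0 0 1; -33 -21.5 0 0 1; -33 -21.5 0 0 1; -33 -21.5 0 0 1"

```text
time_s: 1.6
ee_pos: [463.7, 194.2, 231.5]
tcp_rot: [[-0.954, 0.299, 0.0], [0.299, 0.954, 0.0], [-0.0, 0.0, -1.0]]
force: [0.0, 0.8, 0.9]
opening: -0.002
grip_force: 0.0
```

Emit:
step_arm:
  rows: "0 0 0 -6 1; 0 0 0 -6 1; 0 0 0 -6 1; 0 0 0 -6 1; 0 0 0 -6 1; 0 0 0 -6 1; 0 0 0 0 1; 0 0 0 0 1"

```text
time_s: 2.27
ee_pos: [462.8, 196.0, 231.3]
tcp_rot: [[-0.949, -0.316, 0.0], [-0.316, 0.949, -0.0], [-0.0, -0.0, -1.0]]
force: [-0.1, -0.2, -0.9]
opening: -0.002
grip_force: 0.0
```

Emit:
step_arm:
  rows: "-10 -29 0 0 1; -10 -29 0 0 1; -11 -29 0 0 1; 0 0 30 0 1; 0 0 30 0 1; 0 0 15 0 1; 0 0 8 0 1; 0 0 0 0 1; 0 0 0 0 1; 0 0 0 0 1"

```text
time_s: 3.1
ee_pos: [520.5, 123.6, 149.7]
tcp_rot: [[-0.948, -0.318, 0.002], [-0.318, 0.948, 0.0], [-0.002, -0.0, -1.0]]
force: [0.2, 0.3, 0.2]
opening: 0.003
grip_force: 0.0
```

Run:
```python
from h import *
s=monitor.get_state(); print(s["time_s"],s["ee_pos"],s["force"])
o=[]
for n,(x0,y0,x1,y1) in (("top",(190,200,310,310)),("side",(240,130,360,270))):
    im=viewer.get_image(n); print(n,proj(im,[s["ee_pos"],[519.7,122.3,122]]).round(1).tolist())
    o.append(cv2.resize(im["frame"][y0:y1,x0:x1,::-1],(400,int(400*(y1-y0)/(x1-x0))),interpolation=cv2.INTER_CUBIC))
h=max(a.shape[0] for a in o); cv2.imwrite("pics/near.png",np.hstack([cv2.copyMakeBorder(a,0,h-a.shape[0],0,0,0) for a in o]))
```

```text
3.1 [520.53457497 123.61050719 149.73334054] [0.15439079 0.30586714 0.23636094]
top [[251.0, 267.1], [252.8, 268.4]]
side [[281.5, 200.5], [281.8, 209.5]]
```

View pics/near.png

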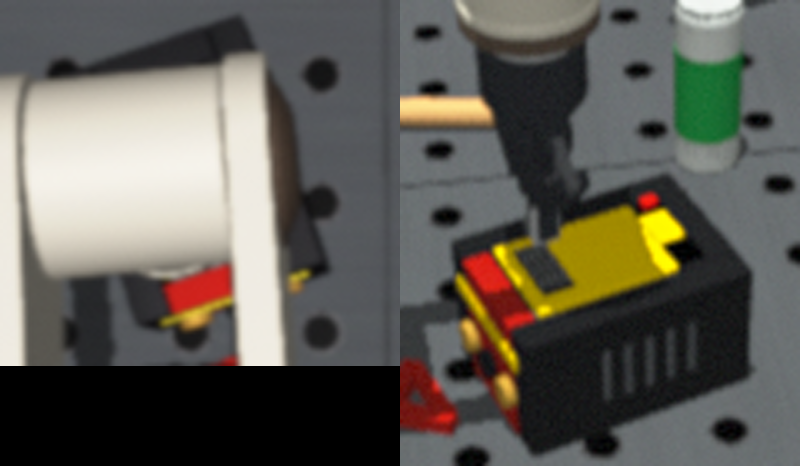

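The tip is over the yellow pad: (282,203) in the side view, against a predicted (281.5,200.5). I'll go down gently and watch the force.

Emit:
step_arm:
  rows: "0 0 10 0 1; 0 0 8 0 1; 0 0 4 0 1; 0 0 2 0 1; 0 0 0 0 1; 0 0 0 0 1"

```text
time_s: 3.7
ee_pos: [520.0, 123.4, 124.3]
tcp_rot: [[-0.948, -0.319, -0.0], [-0.319, 0.948, -0.0], [0.0, -0.0, -1.0]]
force: [0.2, -0.1, 0.2]
opening: -0.001
grip_force: 0.0
```

Emit:
step_arm:
  rows: "0 0 1 0 1; 0 0 1 0 1; 0 0 1 0 1; 0 0 1 0 1; 0 0 0 0 1; 0 0 0 0 1"

```text
time_s: 4.2
ee_pos: [520.0, 123.4, 120.4]
tcp_rot: [[-0.948, -0.319, 0.0], [-0.319, 0.948, -0.0], [-0.0, -0.0, -1.0]]
force: [-0.7, 0.1, 3.4]
opening: 0.001
grip_force: 1.3
```

Emit:
step_arm:
  rows: "0 0 1 0 1; 0 0 1 0 1; 0 0 1 0 1; 0 0 0 0 1"

```text
time_s: 4.53
ee_pos: [519.9, 123.4, 117.0]
tcp_rot: [[-0.948, -0.319, -0.0], [-0.319, 0.948, -0.0], [0.0, -0.0, -1.0]]
force: [0.5, -0.5, 2.9]
opening: -0.001
grip_force: 1.4
```

Emit:
step_arm:
  rows: "0 0 0.5 0 1; 0 0 0.5 0 1; 0 0 0 0 1"

```text
time_s: 4.78
ee_pos: [520.0, 123.4, 116.6]
tcp_rot: [[-0.948, -0.319, 0.0], [-0.319, 0.948, -0.0], [-0.0, -0.0, -1.0]]
force: [-3.5, -1.5, 7.2]
opening: -0.002
grip_force: 3.5
```

The firm stop is reached at about 7 N. I'll retract quickly, straight up first and then toward the front.

Emit:
step_arm:
  rows: "0 0 -20 0 1; 0 0 -40 0 1; 0 0 -40 0 1; 20 0 -35 0 1; 30 0 -20 0 1; 35 0 -10 0 1; 35 0 0 0 1; 30 0 0 0 1; 20 0 0 0 1; 0 0 0 0 1; 0 0 0 0 1; 0 0 0 0 1"

```text
time_s: 5.78
ee_pos: [359.3, 69.3, 281.3]
tcp_rot: [[-0.948, -0.319, 0.0], [-0.319, 0.948, 0.0], [-0.0, -0.0, -1.0]]
force: [0.7, 0.2, 0.3]
opening: -0.002
grip_force: 0.0
```

Run:
```python
from h import *
s=monitor.get_state(); print(s["time_s"],s["ee_pos"],s["force"])
o=[]
for n,(x0,y0,x1,y1) in (("top",(190,200,310,310)),("side",(220,110,360,270))):
    im=viewer.get_image(n)
    o.append(cv2.resize(im["frame"][y0:y1,x0:x1,::-1],(400,int(400*(y1-y0)/(x1-x0))),interpolation=cv2.INTER_CUBIC))
h=max(a.shape[0] for a in o); cv2.imwrite("pics/open.png",np.hstack([cv2.copyMakeBorder(a,0,h-a.shape[0],0,0,0) for a in o]))
```

```text
5.7833 [359.28634762  69.30392027 281.33300383] [0.65584449 0.17566366 0.29785344]
```

View pics/open.png

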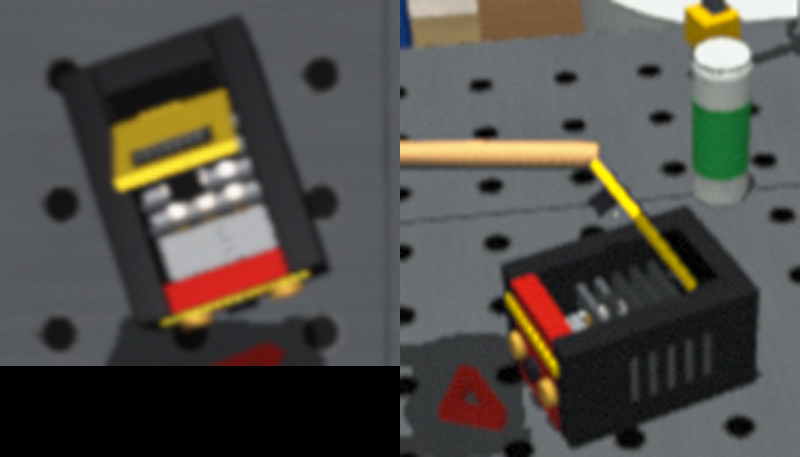

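The yellow hatch stands wide open, with its edge at crop (595,160) in the side view and the fuses visible. The hand is well clear. I'll wait more than two seconds untouched.

Emit:
step_arm:
  rows: "0 0 0 0 1; 0 0 0 0 1; 0 0 0 0 1; 0 0 0 0 1; 0 0 0 0 1; 0 0 0 0 1; 0 0 0 0 1; 0 0 0 0 1; 0 0 0 0 1; 0 0 0 0 1; 0 0 0 0 1; 0 0 0 0 1"

```text
time_s: 6.88
ee_pos: [358.8, 69.2, 281.3]
tcp_rot: [[-0.948, -0.319, -0.0], [-0.319, 0.948, -0.0], [0.0, -0.0, -1.0]]
force: [-0.9, -0.9, -0.2]
opening: -0.001
grip_force: 0.0
```

Emit:
step_arm:
  rows: "0 0 0 0 1; 0 0 0 0 1; 0 0 0 0 1; 0 0 0 0 1; 0 0 0 0 1; 0 0 0 0 1; 0 0 0 0 1; 0 0 0 0 1; 0 0 0 0 1; 0 0 0 0 1; 0 0 0 0 1; 0 0 0 0 1"

```text
time_s: 7.88
ee_pos: [358.9, 69.2, 281.3]
tcp_rot: [[-0.948, -0.319, 0.0], [-0.319, 0.948, -0.0], [0.0, -0.0, -1.0]]
force: [0.7, -0.2, 0.2]
opening: 0.001
grip_force: 0.0
```

Emit:
step_arm:
  rows: "0 0 0 0 1; 0 0 0 0 1; 0 0 0 0 1; 0 0 0 0 1; 0 0 0 0 1; 0 0 0 0 1; 0 0 0 0 1; 0 0 0 0 1; 0 0 0 0 1; 0 0 0 0 1; 0 0 0 0 1; 0 0 0 0 1"

```text
time_s: 8.88
ee_pos: [358.8, 69.2, 281.3]
tcp_rot: [[-0.948, -0.319, -0.0], [-0.319, 0.948, -0.0], [0.0, -0.0, -1.0]]
force: [-0.8, -0.5, -0.0]
opening: -0.001
grip_force: 0.0
```

Run:
```python
from h import *
im=viewer.get_image("side"); cv2.imwrite("pics/end.png",im["frame"][:,:,::-1]); print(monitor.get_state()["time_s"])
```

```text
8.9333
```

View pics/end.png

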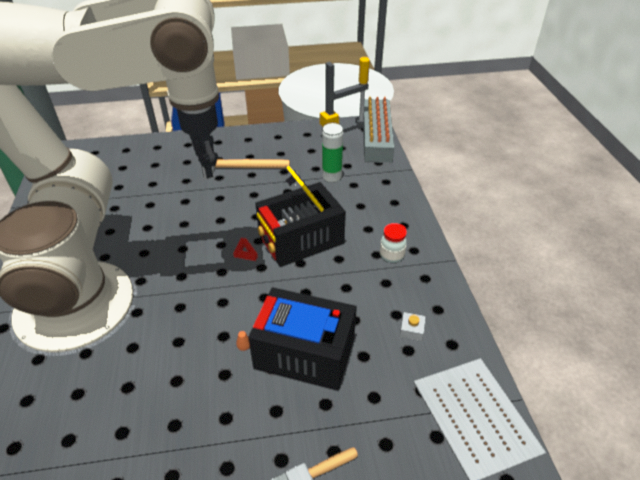

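After three seconds the yellow hatch is still open (edge at (288,166)). The blue hatch is shut at (300,318), and everything else is in place.

```bash
python3 -c "
from cell import finish_job
print(finish_job())"
```

```text
the job is handed in; nothing more can be done
None
```

I pressed the yellow hatch's pad once, all the way in (about 7 N at the stop); it popped open by itself and stood open untouched for three seconds, the blue hatch stayed shut, nothing else was disturbed, and I handed the job in at about 9 s.

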